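# Grip an aerial connector in the rack clamp with its star handle

### The job

Stand the brass connector upright on the bed of the rack clamp, between the jaws and in line with the vee of the fixed jaw, then close the moving jaw by pushing the spokes of the star handle round counter-clockwise (seen from above), one spoke after another. Stop when you feel the jaw take hold: leave the connector standing in the vee, gripped firmly at roughly 20 N but not crushed, with the hand off the clamp. Do not force the spokes or push the jaw itself, and leave the other things on the bench where they are.

Things in the scene. Friction and masses are not known exactly. Their poses are not given: they have to be found in the camera images.
- clamp: Grey iron rack clamp fixed to the bench, base plate 200 x 370 x 14 mm. Origin on the bench under the axis of the star handle; z up, y from the star handle to the vee jaw; the moving jaw closes towards +y. Guide cheeks beside the bed at x +-45 mm, y 130 to 200 mm, are 34 mm high. The bed is 70 mm wide in x, its top 20 mm above the bench.
- seat (a point): Point on the top of the clamp's level steel bed (20 mm above the bench) where the axis of a 26 mm round part stands when seated in the fixed vee jaw: clamp x 0, y 225 mm; axes as the clamp's. The 120 degree vee opens to -y; the fixed jaw is 90 mm wide and 56 mm high. Up to 30 mm short of this point, towards the star handle, the bed is flat and free for setting the part down.
- open_side (a point): Middle of the star handle's open sector, at spoke height, 95 mm from the axis, at 260 degrees about it (counter-clockwise from clamp +x). A wire guard of 6 mm wires 109 to 115 mm above the bench, out to 138 mm from the axis, covers the handle from -20 to +180 degrees, so a finger can come down between the spokes only from 180 to 340 degrees, the side away from the jaws.
- capstan: Star handle turning about a vertical axis: steel hub 90 mm across, top 106 mm above the bench, five level spokes 72 degrees apart. Origin on the axis at spoke mid height, 88 mm up; its x lies along one spoke. Turned counter-clockwise (from above) it closes the jaw 13 mm per rad, over some 3.3 to 4.7 rad. Steady friction 0.5 N m holds it where left. Each 10 N of grip adds 0.13 N m. Over 25 N on it is too much.
- spoke_end (a point): Centre of the 20 mm black ball on one spoke's end, 112 mm from the axis. Spokes are 12 mm round bars. In the open sector all is free beside and below them from 56 mm off the axis outwards, down to 14 mm above the bench. Pushed at 95 mm the handle runs at about 5.3 N with the jaw free, plus 1.4 N per 10 N of grip: 8 N is right. Pausing in slow short pushes, the standing push reads some 2.5 N less.
- jaw: Moving jaw, flat steel plate 60 x 12 x 34 mm, lower edge 22 mm above the bench. Origin in its face, mid width, at bench height; slides along clamp y. It rides on springs (8 N per mm together): after it has met a seated part, grip grows by about 10 N per 0.1 rad of the handle. At the start its face is 44 to 60 mm short of meeting a seated part. Not to be pushed by hand.
- connector: Loose brass aerial connector, standing upright on the bench: a plain barrel 26 mm in diameter and 60 mm high with a 12 mm thick, 10 mm high stub on top, about 0.15 kg. Origin at the centre of its underside, z up its axis. Thin walled: held firmly from 10 N of grip, crushed above 45 N.
- valve: Loose green glass radio valve with a black base, 37 mm in diameter, 82 mm high, standing on the bench; not to be disturbed. Origin at the centre of its underside.
- capacitor: Loose plain aluminium can capacitor, 38 mm in diameter, 48 mm high, with a black top, standing on the bench; not to be disturbed. Origin at the centre of its underside.
There are look-alikes about, which are no part of the job. There is more than one size of the connector; the job needs the smallest.

How it is judged:
On the way:
1. the connector stands released on the clamp's bed between the jaws (x of connector in the frame of clamp between -0.02 and 0.02 m and y of connector in the frame of clamp between 0.165 and 0.229 m and z of connector in the frame of clamp between 0.016 and 0.024 m and angle between connector's own z axis and vertical below 0.1 rad and contact force between the fingers and connector below 0.3 N), for 0.2 s.
At the end, for the whole second after the job is handed in: The connector stands in the vee of the fixed jaw (axis within 6 mm sideways and 7 mm lengthways of the seated place), on the bed within 6 mm, upright within 0.1 rad and at rest, and the moving jaw presses on it with 10 to 45 N (contact force between jaw and connector between 10 and 45 N and x of connector in the frame of clamp between -0.006 and 0.006 m and y of connector in the frame of clamp between 0.218 and 0.231 m and z of connector in the frame of clamp between 0.014 and 0.026 m and angle between connector's own z axis and vertical below 0.1 rad and linear speed of connector below 0.01 m/s); the robot touches nothing.
It fails at once if the connector is crushed (jaw force above 45 N) (contact force between jaw and connector above 45 N).
It fails at once if the spokes are forced (robot on the star handle above 25 N) (contact force between any of the fingers, the arm and capstan above 25 N).
It fails at once if the moving jaw is pushed by the robot (above 10 N) (contact force between any of the fingers, the arm and jaw above 10 N).
It fails at once if the valve or the capacitor is moved more than 20 mm (distance of any of valve, capacitor from where it was at the start of the episode above 0.02 m).
It also fails if it takes over 72 s, if anything falls off the work surface, if the arm or the gripper's body presses on something with over 40 N, if the wrist force passes 120 N, or if a joint passes its speed limit or range.

### The arm

A 6-joint arm with a two-finger parallel gripper is mounted at the origin on the work surface. World frame = base frame: x ahead of the robot, y to its left, z up, the work surface at z = 0. Lengths are in m, angles in rad, forces in N, time in s.
With the tool pointing down it reaches from about 0.35 to 0.775 m from the base axis. Payload 5.5 kg.
Tool frame: the origin (TCP) lies between the finger pads; the fingertips stand 17 mm ahead of it and the grasp point (between the pads) lies 2 mm behind it; z points along the fingers, y is the direction in which the jaws open and shut (so a half turn about z gives the same grasp; the last joint's range is limited). The gripper opens to 85 mm and grips with 20 to 120 N. Pads are 22 mm wide; open, the fingers measure 114 mm over their backs; the gripper's body (76 mm by 85 mm) begins 54 mm behind the grasp point. The pads swing forward as they close: fully open they stand 13 mm farther back than shut.
Start: joints at [1.018, 0.313, 0.046, 1.304, 0, 1.431], TCP at [0.231, 0.527, 0.248] pointing down, gripper open.
Joint ranges: [-2.76, 2.76], [-0.86, 1.69], [-1.03, 1.26], [-2.2, 2.34], [-1.47, 1.5], [-3.14, 3.14]. Speed limits (rad/s): [2.57, 2.57, 3.14, 3.14, 3.14, 3.14].

### API

Orientations are given as a 3x3 rotation matrix whose columns are the frame's x, y, z axes.
In Python, from plant import env gives the robot as it stands. Calls block until the motion is done:
- env.move_pose(position, orientation): joint-space move of the TCP to a pose.
- env.movel(position, vel=0.15, frame=None, stop_force=None): straight line of the TCP; frame=None keeps the orientation; vel is the mean speed in m/s. With stop_force (N) it stops when the force on the tool has changed by that much, and returns True; else False.
- env.set_joints(angles): joint-space move.
- env.move_gripper(opening, force=None): finger opening in m; force is the grip in N (None keeps the last); returns when the fingers have stopped.
- env.dwell(seconds).
- env.inverse_kinematics(position, orientation): joint angles nearest the present ones, or None.
- env.observe(): the state.
- env.get_image(name): name is "side" or "top" or "wrist"; returns a dict with "img" (420x560x3 uint8, red, green, blue), "fx", "fy", "cx", "cy" (pixels), "k1" (the pictures are not rectified: a ray, as slopes to the right and down, at radius r is drawn at 1 + k1 r^2 times it, then the intrinsics apply), "world_to_cam" (4x4, takes a point from world to camera coordinates); the wrist camera has in their place "tool_from_camera" (4x4, takes a point from camera to tool coordinates, whose origin is the TCP and whose axes are the flange's). Camera axes: x right, y down, z forward; pixel columns grow to the right and rows downward; lengths in m; the calibration is good to about 2 mm. A picture is of the moment at which its call begins: read the wrist's pose just before it. There is no depth.
A pose or a line that the arm cannot do raises env.IKError and nothing moves.
- env.sign_off(): hands the job in, once; it reports no verdict.
Trained networks look in the newest picture that a camera, given by its name, has taken for a name from the list of things; names that differ only in an ending like _2 or _b are one class to them, and where a whole thing is asked for, a point or a joint stands for the part that bears it (a point fixed in the world has none). Each returns a list of dicts, best first, with "confidence" (0 to 1); they miss things now and then, are a little off and sometimes report something else, mostly with a low value. They report only what shows in the picture. A call takes as long as a camera call. They do not tell look-alikes from the thing itself.
- env.outline_of(target, camera): "region" (420x560 bool, what is visible of it) and "rect" ([left, top, right, bottom] in pixels, round what is visible of it).
- env.spot_point(target, camera): "position" ([column, row] in pixels: a listed point, or the origin of a listed thing).
The state is a dict: "time_s": time; "joint_positions": joint angles; "qvel": joint speeds; "joint_efforts": joint torques, N m; "position": TCP position; "ee_rot": TCP orientation; "force": force on the tool from outside, world axes, zero at the start; "torque": the same for the moment, N m; "opening": finger opening in m.
Only numpy, scipy, OpenCV 4.12 (cv2) and the standard library are available. Lean on these libraries where they do the work, as an engineer would, in place of code of your own. Each camera call takes 0.05 s, during which the arm holds its last target.

## Working session

There is one attempt and no reset: what is moved stays moved. The work goes in short steps, each a Python script; the robot and the scene stay as the last script left them, time stands still between calls to the robot, and variables do not carry over. Pictures are saved under pics/ and viewed, and the job is handed in when it is done.

```bash
ls; mkdir -p pics
cat > h.py <<'E'
import numpy as np, cv2
from plant import env
def save(name,img,scale=1,crop=None):
    if crop: img=img[crop[1]:crop[3],crop[0]:crop[2]]
    if scale!=1: img=cv2.resize(img,None,fx=scale,fy=scale,interpolation=cv2.INTER_CUBIC)
    cv2.imwrite('pics/'+name+'.png',cv2.cvtColor(img,cv2.COLOR_RGB2BGR))
def W2C(im,obs=None):
    if 'world_to_cam' in im: return np.array(im['world_to_cam'])
    T=np.eye(4);T[:3,:3]=obs['ee_rot'];T[:3,3]=obs['position']
    return np.linalg.inv(T@np.array(im['tool_from_camera']))
def KD(im):
    return np.array([[im['fx'],0,im['cx']],[0,im['fy'],im['cy']],[0,0,1.]]),np.array([im['k1'],0,0,0.])
def proj(im,P,obs=None):
    M=W2C(im,obs);K,D=KD(im)
    P=np.atleast_2d(P).astype(float)
    return cv2.projectPoints(P,cv2.Rodrigues(M[:3,:3])[0],M[:3,3],K,D)[0][:,0]
def ray(im,uv,obs=None):
    M=W2C(im,obs);K,D=KD(im)
    n=cv2.undistortPoints(np.array([[uv]],float),K,D)[0,0]
    d=M[:3,:3].T@np.array([n[0],n[1],1]);c=-M[:3,:3].T@M[:3,3]
    return c,d
def atz(im,uv,z,obs=None):
    c,d=ray(im,uv,obs);return c+d*(z-c[2])/d[2]
E
python3 - <<'E'
from h import *
for n in ['side','top','wrist']:
    o=env.observe();im=env.get_image(n);save(n+'0',im['img'],1.4)
    M=W2C(im,o);print(n,im['fx'],im['k1'],-M[:3,:3].T@M[:3,3],M[2,:3])
    for t in ['clamp','seat','open_side','capstan','spoke_end','jaw','connector','valve','capacitor']:
        print(t,[(np.round(d['position']).tolist(),round(d['confidence'],2)) for d in env.spot_point(t,n)])
print(env.observe()['time_s'],o['position'],o['ee_rot'])
E
```

```text
pics
side 427.86200158803354 -0.07037003281538733 [0.4880562  0.95577677 0.70472359] [ 0.04745631 -0.80515626 -0.59116097]
clamp [([282.0, 322.0], 0.61), ([290.0, 180.0], 0.57)]
seat [([289.0, 220.0], 0.96)]
open_side [([296.0, 139.0], 0.7), ([287.0, 177.0], 0.35)]
capstan [([290.0, 153.0], 0.61)]
spoke_end [([266.0, 168.0], 0.68)]
jaw [([287.0, 210.0], 0.64), ([289.0, 154.0], 0.47)]
connector [([282.0, 320.0], 0.87), ([278.0, 295.0], 0.86), ([250.0, 341.0], 0.69)]
valve [([241.0, 267.0], 0.92)]
capacitor [([330.0, 285.0], 0.67)]
top 513.6862818572555 0.05177047036729765 [0.46351892 0.08110953 1.263013  ] [ 0.04910799  0.01542748 -0.99867432]
clamp [([387.0, 216.0], 0.85)]
seat [([292.0, 215.0], 0.61)]
open_side [([429.0, 220.0], 0.81)]
capstan [([389.0, 212.0], 0.78)]
spoke_end [([350.0, 186.0], 0.73)]
jaw [([318.0, 216.0], 0.69)]
connector [([191.0, 215.0], 0.81), ([166.0, 223.0], 0.73), ([144.0, 194.0], 0.68)]
valve [([226.0, 180.0], 0.76), ([169.0, 221.0], 0.25)]
capacitor [([210.0, 263.0], 0.73)]
wrist 291.4934152279825 -0.012450244829484354 [0.16213128 0.55665766 0.37358033] [ 0.26746495 -0.11723293 -0.9564094 ]
clamp []
seat []
open_side []
capstan []
spoke_end []
jaw []
connector []
valve []
capacitor [([185.0, 348.0], 0.58)]
1.5 [0.2307049  0.52675707 0.24834649] [[-9.15992413e-01  4.01195582e-01  6.83379077e-05]
 [ 4.01195588e-01  9.15992400e-01  1.54966734e-04]
 [-4.25034960e-07  1.69365220e-04 -9.99999986e-01]]
```

View pics/side0.png

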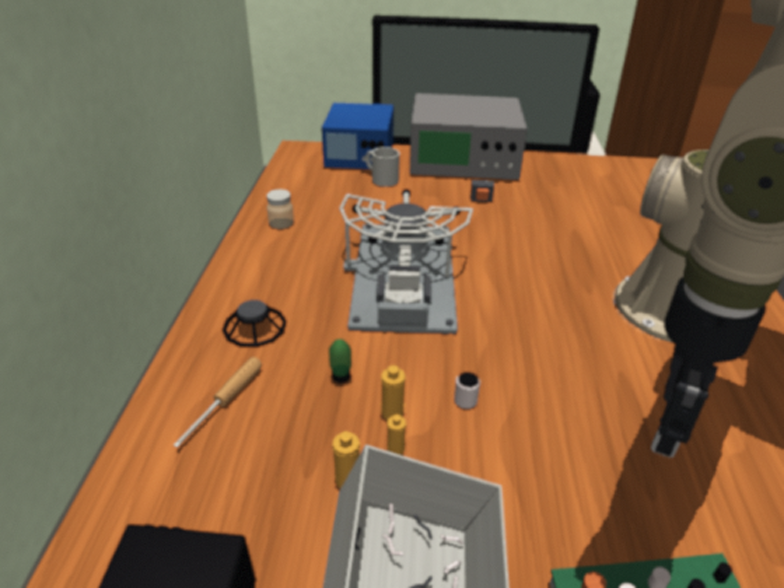

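View pics/top0.png

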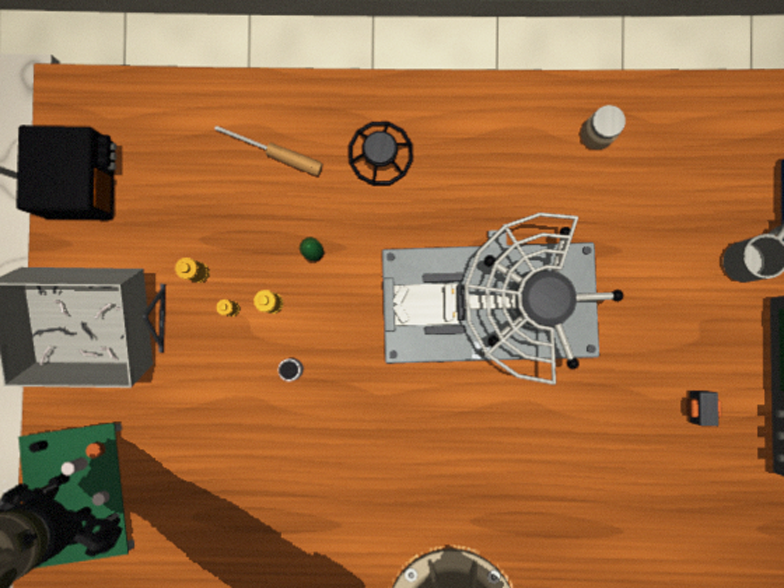

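Candidates for the connector in the top view (native px): (134,192), (162,219) and (189,215). The middle one looks smallest, so I'll confirm it in a crop and measure its size.

Run:
```python
from h import *
im=env.get_image('top');save('topA',im['img'],5,(110,170,250,280))
save('topC',im['img'],4,(260,145,450,285))
for t,z in [('connector',0.0),('valve',0),('capacitor',0)]:
    for d in env.spot_point(t,'top'): print(t,d['position'],np.round(atz(im,d['position'],z),4),d['confidence'])
    for d in env.outline_of(t,'top'): print('  rect',d['rect'],d['region'].sum(),d['confidence'])
s=env.get_image('side');save('sideA',s['img'],5,(210,230,350,350))
for t,z in [('connector',0.0),('valve',0),('capacitor',0)]:
    for d in env.spot_point(t,'side'): print(t,d['position'],np.round(atz(s,d['position'],z),4),d['confidence'])
    for d in env.outline_of(t,'side'): print('  rect',d['rect'],d['region'].sum(),d['confidence'])
```

```text
connector [195.5, 215.7] [0.5301 0.3162 0.    ] 0.7
connector [165.6, 222.1] [0.5133 0.3894 0.    ] 0.67
connector [142.4, 193.2] [0.584  0.4483 0.    ] 0.58
  rect [125.4, 185.2, 150.7, 202.7] 287 0.89
  rect [178.9, 206.8, 200.6, 224.9] 265 0.81
  rect [153.3, 215.3, 171.4, 226.6] 171 0.44
  rect [216.9, 169.8, 229.8, 185.5] 237 0.42
valve [226.7, 178.7] [0.6227 0.241  0.    ] 0.65
  rect [215.7, 167.9, 231.1, 183.7] 235 0.55
capacitor [211.1, 264.8] [0.41   0.2751 0.    ] 0.75
  rect [198.3, 254.9, 215.4, 270.8] 241 0.78
connector [278.0, 296.3] [0.5319 0.3212 0.    ] 0.9
connector [248.4, 343.5] [0.5795 0.4486 0.    ] 0.88
connector [283.4, 321.5] [0.5153 0.3888 0.    ] 0.68
connector [289.7, 221.8] [0.5222 0.0559 0.    ] 0.54
  rect [271.3, 262.8, 288.5, 301.1] 546 0.95
  rect [238.8, 309.8, 257.3, 347.6] 531 0.92
  rect [274.3, 296.7, 287.6, 324.7] 345 0.76
valve [243.9, 267.7] [0.6186 0.24   0.    ] 0.65
  rect [235.4, 243.2, 251.5, 275.9] 409 0.74
  rect [240.8, 132.8, 340.2, 238.7] 6504 0.45
  rect [263.4, 134.9, 316.7, 173.5] 366 0.33
capacitor [332.5, 283.5] [0.4124 0.2723 0.    ] 0.76
  rect [323.3, 264.1, 341.4, 290.2] 411 0.65
```

View pics/topA.png

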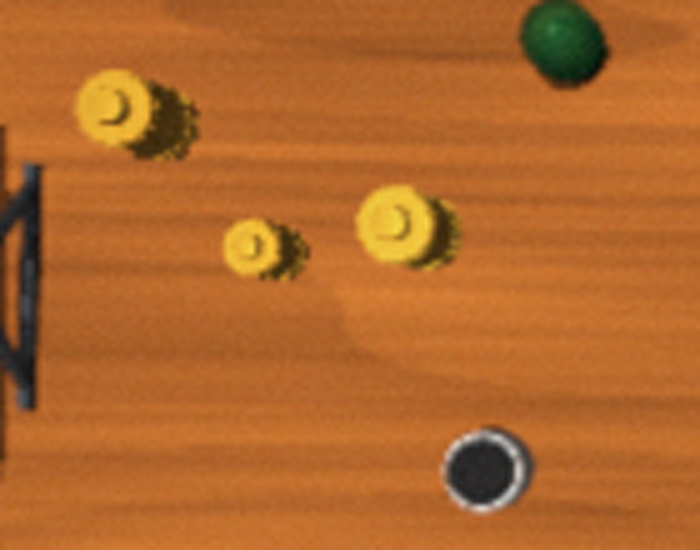

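View pics/sideA.png

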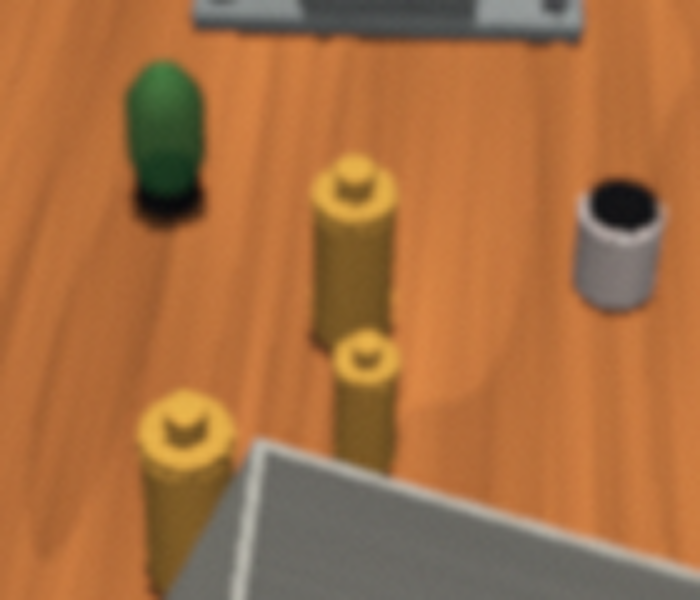

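View pics/topC.png

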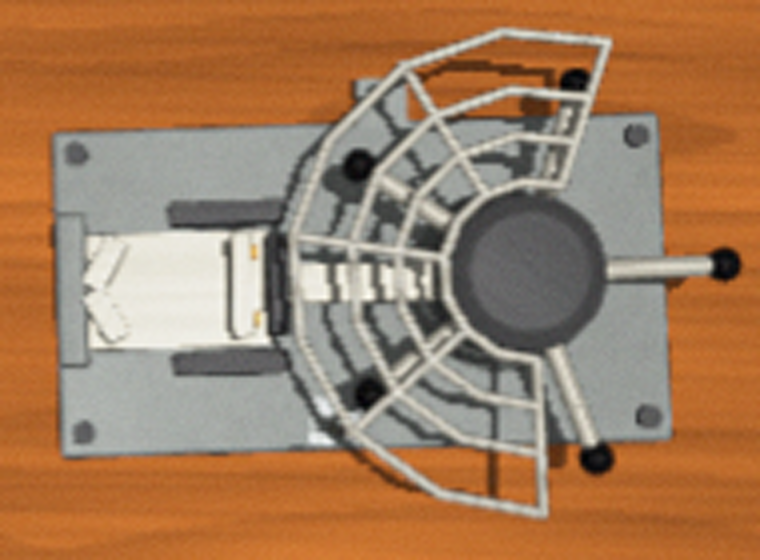

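The three brass parts are at (133,192), (160,219) and (189,215) in the top view. The one at (160,219) is the smallest: about 12 px across its top, or 27 mm at 60 mm height, against about 16 px for the other two. That is the connector. Next I'll fit the clamp pose and the spoke angles.

Run:
```python
from h import *
from scipy.optimize import least_squares
im=env.get_image('top');C=lambda p:(p[0]/4+260-.4,p[1]/4+145-.4)
pl=np.array([atz(im,C(p),0.014) for p in [(53,133),(655,114),(671,438),(65,456)]])
print('plate',np.round(pl,4)); c=pl.mean(0)
print('len',np.linalg.norm(pl[0]-pl[1]),np.linalg.norm(pl[2]-pl[3]),np.linalg.norm(pl[0]-pl[3]))
yv=(pl[0]+pl[3]-pl[1]-pl[2])[:2];yv/=np.linalg.norm(yv);xv=np.array([yv[1],-yv[0]]);print('centre',c,'y axis',yv,'yaw',np.arctan2(xv[1],xv[0]))
b=np.array([atz(im,C(p),0.088) for p in [(575,82),(358,165),(370,392),(596,458),(725,264)]])[:,:2]
r=least_squares(lambda q:np.hypot(*(b-q).T)-.112,c[:2]);print('axis',r.x,r.fun)
hub=atz(im,C((530,272)),0.106);print('hub',hub)
R=np.array([xv,yv])
print('axis offset from plate centre in clamp',R@(r.x-c[:2]))
a=np.degrees(np.arctan2(*((b-r.x)@R.T).T[::-1]));print('ball ang',a, (a-a[0])%72)
for p in [(85,215),(85,365),(57,213),(60,366),(130,240),(130,335)]: print('fix',p,np.round(R@(atz(im,C(p),.056)[:2]-r.x),4))
for p in [(230,232),(235,338),(252,232)]: print('jaw',p,np.round(R@(atz(im,C(p),.056)[:2]-r.x),4))
for t,z in [('clamp',0),('seat',.02),('open_side',.088),('capstan',.088),('spoke_end',.088),('jaw',0)]:
    for d in env.spot_point(t,'top'): w=atz(im,d['position'],z);print(t,np.round(w,4),np.round(R@(w[:2]-r.x),4),d['confidence'])
print('conn',[atz(im,(160.2-.1,219.4-.1),z) for z in (.06,.07)])
s=env.get_image('side')
print('side conn', [atz(s,(210+366/5,230+357/5),.06)])
print('side fixed jaw?')
```

```text
plate [[ 0.6245  0.1263  0.014 ]
 [ 0.6401 -0.2387  0.014 ]
 [ 0.4442 -0.2484  0.014 ]
 [ 0.4278  0.1161  0.014 ]]
len 0.3653780295475547 0.36488059939941975 0.1969907687975689
centre [ 0.53412641 -0.06115629  0.014     ] y axis [-0.04383776  0.99903866] yaw 0.04385181742800634
axis [ 0.53869091 -0.14689634] [0.00030915 0.00074236 0.0001561  0.00066202 0.00044097]
hub [ 0.53728683 -0.14593885  0.106     ]
axis offset from plate centre in clamp [ 0.00080146 -0.08585773]
ball ang [ -16.72496559   55.40816045  126.03703031 -161.7409337   -89.61112616] [ 0.          0.13312604 70.7619959  70.98403188 71.11383943]
fix (85, 215) [0.0431 0.2505]
fix (85, 365) [-0.0452  0.2531]
fix (57, 213) [0.0448 0.2669]
fix (60, 366) [-0.0454  0.2678]
fix (130, 240) [0.0275 0.2244]
fix (130, 335) [-0.0284  0.2262]
jaw (230, 232) [0.0304 0.1655]
jaw (235, 338) [-0.0321  0.1646]
jaw (252, 232) [0.03   0.1526]
clamp [ 0.5316 -0.1515  0.    ] [-0.0073 -0.0043] 0.9
seat [0.5302 0.0776 0.02  ] [0.0014 0.2246] 0.86
seat [ 0.5381 -0.1592  0.02  ] [-0.0011 -0.0123] 0.64
open_side [ 0.52   -0.2371  0.088 ] [-0.0226 -0.0893] 0.96
capstan [ 0.5383 -0.1363  0.088 ] [0.     0.0106] 0.56
spoke_end [ 0.5929 -0.0503  0.088 ] [0.0584 0.0942] 0.81
jaw [0.5323 0.0163 0.    ] [0.0008 0.1633] 0.58
conn [array([0.51737595, 0.38777994, 0.06      ]), array([0.51692826, 0.38523075, 0.07      ])]
side conn [array([0.51689337, 0.38762911, 0.06      ])]
side fixed jaw?
```

The checks agree: the ball circle at 112 mm fits to 0.7 mm, the seat network matches to 1.5 mm, and both cameras put the connector at (0.517, 0.388). The jaw face is at y 0.165, so about 47 mm from contact, or 3.6 rad. Next I pick the connector.

```bash
cat >> h.py <<'E'
AX=np.array([0.5387,-0.1469]);YAW=0.0439
def cl(x,y,z): 
    c,s=np.cos(YAW),np.sin(YAW); return np.array([AX[0]+c*x-s*y,AX[1]+s*x+c*y,z])
def clinv(p):
    c,s=np.cos(YAW),np.sin(YAW); d=np.array(p[:2])-AX; return np.array([c*d[0]+s*d[1],-s*d[0]+c*d[1]])
def down(a): # tool y at world angle a
    c,s=np.cos(a),np.sin(a); return np.array([[-s,c,0],[c,s,0],[0,0,-1.]])
E
python3 - <<'E'
from h import *
for a in (0,np.pi):
    for p in ([.5172,.3877,.2],[.5172,.3877,.043],cl(0,.205,.2),cl(0,.205,.064)):
        q=env.inverse_kinematics(np.array(p),down(a+YAW)); print(a,np.round(q,2) if q is not None else None)
# pushing poses: finger centre at angle th (clamp), r=.09; tool y tangential
for th in np.radians([195,230,265,300,325]):
    for k in (0,np.pi):
        q=env.inverse_kinematics(cl(.09*np.cos(th),.09*np.sin(th),.087),down(YAW+th+np.pi/2+k)); print(np.degrees(th),k,np.round(q,2) if q is not None else None)
E
```

```text
0 [0.52 0.47 0.16 1.26 0.   2.05]
0 [ 0.52  0.57 -0.07  0.92  0.    2.05]
0 [-0.04  0.25 -0.16  1.16  0.    1.49]
0 [-0.04  0.36 -0.36  0.84  0.    1.49]
3.141592653589793 [ 0.52  0.47  0.16  1.26  0.   -1.1 ]
3.141592653589793 [ 0.52  0.57 -0.07  0.92  0.   -1.1 ]
3.141592653589793 [-0.04  0.25 -0.16  1.16  0.   -1.66]
3.141592653589793 [-0.04  0.36 -0.36  0.84  0.   -1.66]
195.0 0 [-0.53  0.26 -0.45  0.86  0.    2.3 ]
195.0 3.141592653589793 [-0.53  0.26 -0.45  0.86  0.   -0.84]
230.0 0 [-0.58  0.33 -0.34  0.9   0.    1.65]
230.0 3.141592653589793 [-0.58  0.33 -0.34  0.9   0.   -1.49]
265.0 0 [-0.55  0.43 -0.2   0.95  0.    1.06]
265.0 3.141592653589793 [-0.55  0.43 -0.2   0.95  0.   -2.08]
300.0 0 [-0.49  0.5  -0.08  0.99  0.    0.51]
300.0 3.141592653589793 [-0.49  0.5  -0.08  0.99  0.   -2.63]
325.0 0 [-0.43  0.53 -0.03  1.01  0.    0.14]
325.0 3.141592653589793 [-0.43  0.53 -0.03  1.01  0.   -3.01]
```

Run:
```python
from h import *
t0=env.observe()['time_s']
env.move_gripper(0.052)
p=np.array([.5172,.3877,.16])
R0=down(YAW); 
q0=env.inverse_kinematics(p,R0);q1=env.inverse_kinematics(p,down(YAW+np.pi))
print(q0,q1)
env.move_pose(p,R0 if (q1 is None or (q0 is not None and abs(q0[5])<abs(q1[5]))) else down(YAW+np.pi))
o=env.observe();im=env.get_image('wrist');save('w1',im['img'],1.4)
print(o['time_s'],o['position'],o['force'],o['joint_positions'],o['opening'])
for d in env.spot_point('connector','wrist'): print(d['position'],d['confidence'],atz(im,d['position'],0,o))
print(proj(im,[[.5172,.3877,.0],[.5172,.3877,.06],[.5172,.3877,.07]],o))
```

```text
[0.5191692  0.48660481 0.08770883 1.17190035 0.         2.04606553] [ 0.5191692   0.48660481  0.08770883  1.17190035  0.         -1.09552713]
5.1917 [0.51697835 0.38799266 0.16014493] [0.54193666 0.80316752 0.11723565] [ 5.19703171e-01  4.86412119e-01  8.77623220e-02  1.17201109e+00
  7.62329348e-05 -1.09517512e+00] 0.05177773167219355
[217.9, 250.0] 0.97 [0.58402452 0.44555287 0.        ]
[278.8, 124.3] 0.86 [0.52414186 0.31449881 0.        ]
[284.6, 200.1] 0.56 [0.51542193 0.3875953  0.        ]
[[282.83758281 200.12602953]
 [282.69866379 218.66383218]
 [282.66870793 222.66228343]]
```

View pics/w1.png

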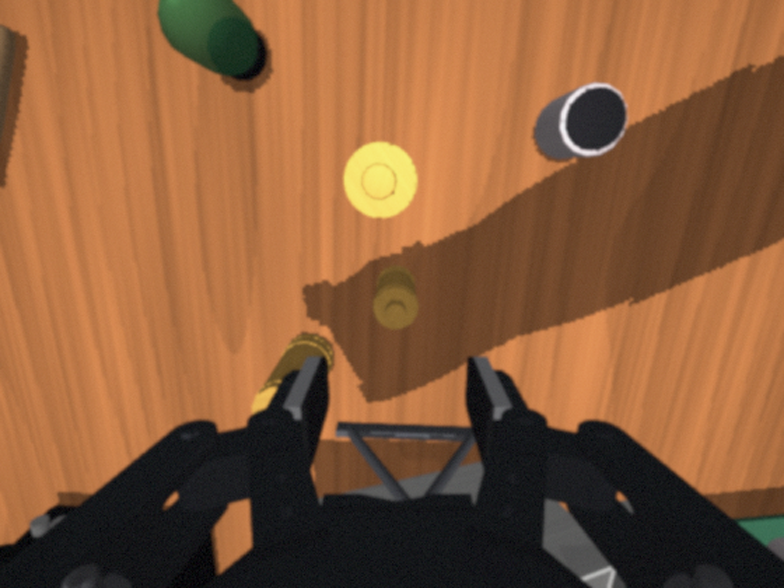

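The wrist view shows the connector at (282,218) native, exactly where predicted, with the tall brass part at the lower left. I'll turn the opening axis to about -17° so both fingers stay clear of the two larger brass parts, then descend.

Run:
```python
from h import *
xy=[.5172,.3877]
env.move_pose(np.array([*xy,.12]),down(np.pi-.30))
print(env.movel(np.array([*xy,.043]),vel=.08,stop_force=8))
o=env.observe();print(o['position'],o['force'])
env.move_gripper(0.0,force=35)
o=env.observe();print(o['opening'],o['position'],o['force'],o['time_s'])
env.movel(np.array([*xy,.20]),vel=.15)
o=env.observe();print(o['opening'],o['force'],o['time_s'])
env.get_image('wrist');im=env.get_image('side');save('s2',im['img'],1.4)
```

```text
False
[0.51766503 0.38798589 0.04363833] [-0.19775092 -0.95599341  0.67802467]
0.024586467444390744 [0.51772854 0.38797465 0.04381299] [0.17998452 0.14762098 2.82996409] 7.1833
0.024863680047880435 [ 0.43899346  0.37119651 -1.46009191] 8.3833
```

View pics/s2.png

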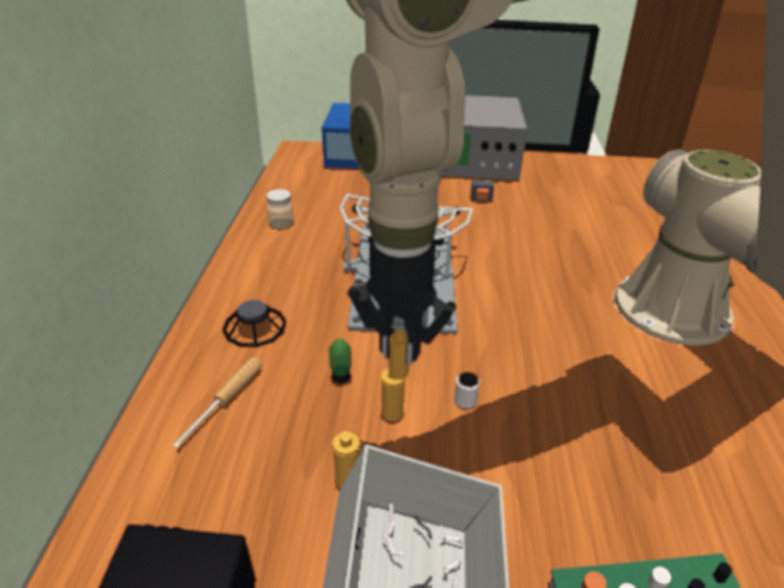

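The connector is held (opening 25 mm, 1.5 N weight) and the others haven't moved. Next I carry it to the bed and look before lowering.

Run:
```python
from h import *
R=down(np.pi+YAW)
env.move_pose(cl(0,.205,.18),R)
env.movel(cl(0,.205,.10),vel=.12)
o=env.observe();print(o['position'],clinv(o['position']),o['opening'],o['time_s'])
im=env.get_image('side');save('s3',im['img'],4,(215,110,375,250))
o=env.observe();w=env.get_image('wrist');save('w3',w['img'],1.4)
```

```text
[0.53025786 0.0582047  0.10056323] [0.0005672  0.20527759] 0.02471019952453387 10.55
```

View pics/s3.png

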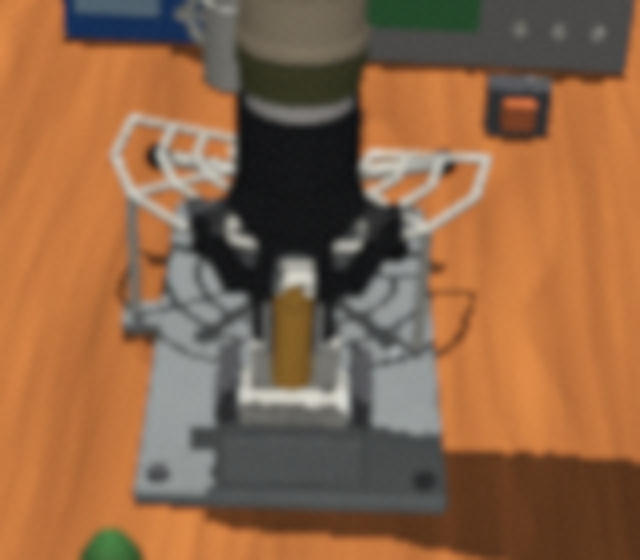

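View pics/w3.png

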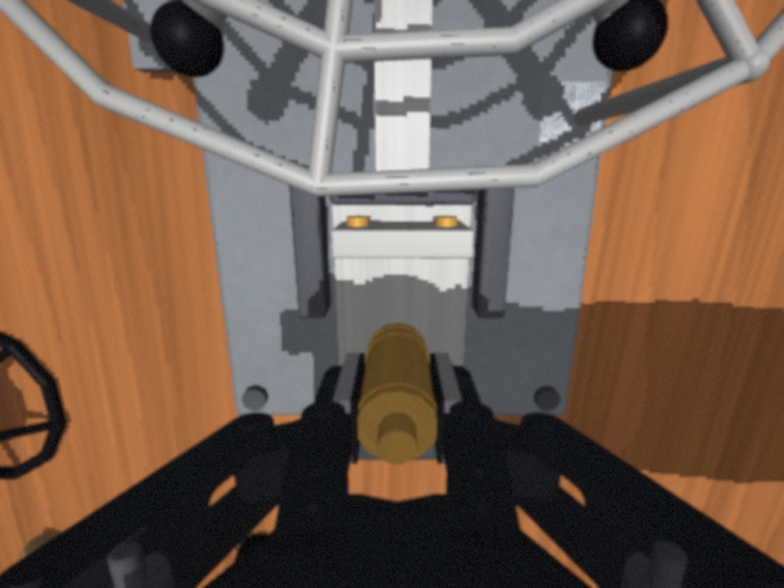

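The side and wrist views show the connector above the bed, centred (wrist column 398 against jaw centre 402), with the moving jaw well clear. I'll lower it.

Run:
```python
from h import *
env.movel(cl(0,.205,.072),vel=.08)
r=env.movel(cl(0,.205,.060),vel=.02,stop_force=4)
o=env.observe();print(r,o['position'],o['force'],o['time_s'])
env.move_gripper(0.046)
o=env.observe();print(o['opening'],o['position'],o['force'],o['time_s'])
env.movel(cl(0,.205,.18),vel=.15)
o=env.observe();print(o['opening'],o['position'],o['force'],o['time_s'])
t=env.get_image('top');save('t4',t['img'],4,(260,145,450,285));im=env.get_image('side');save('s4',im['img'],4,(215,110,375,250))
```

```text
True [0.530039   0.05789938 0.06378267] [-1.38802338 -0.05257106  5.11584692] 11.6167
0.045695697595747806 [0.52891975 0.05792558 0.06273243] [-0.2066128  -0.5766691   0.98339427] 11.9583
0.04592270770563764 [0.52910534 0.05792909 0.17911743] [-0.67897971 -0.0565879  -0.18532678] 12.8917
```

View pics/s4.png

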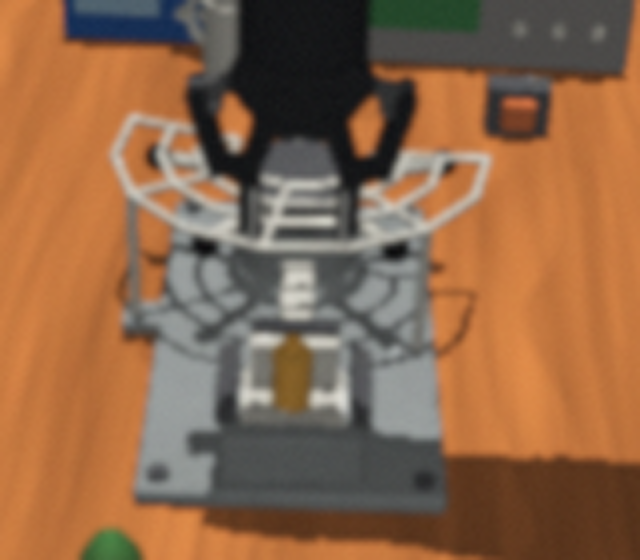

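The connector stands on the bed. Now the star handle: gripper closed, fingers side by side along the radius at about 86 mm, so the knuckles stay away from the guard ends. I insert behind the 270.7° spoke.

```bash
cat >> h.py <<'E'
RP=.086; ZP=.093; ZU=.14
def fp(deg,z=ZP,r=RP):
    t=np.radians(deg); return cl(r*np.cos(t),r*np.sin(t),z)
def fr(deg): return down(YAW+np.radians(deg)+np.pi)
def tang(o,base):
    p=clinv(o['position']);t=np.arctan2(p[1],p[0]);r=np.hypot(*p)
    tw=t+YAW; f=np.array(o['force'])-base
    return np.degrees(t)%360, r, -(f[0]*-np.sin(tw)+f[1]*np.cos(tw)), f[0]*np.cos(tw)+f[1]*np.sin(tw), f[2]
def push(a,b,step,vel,stop,base,lim=None,dw=0):
    x=a
    while x<b-1e-6:
        x=min(b,x+step)
        s=env.movel(fp(x),vel=vel,frame=fr(x),stop_force=stop)
        f1=tang(env.observe(),base)
        if dw: env.dwell(dw)
        f2=tang(env.observe(),base)
        print(f"{x:.1f} stop={s} ang={f2[0]:.2f} r={f2[1]*1e3:.1f} Ftan={f1[2]:.2f} standing={f2[2]:.2f} rad={f2[3]:.1f} z={f2[4]:.1f}")
        if s or (lim and f1[2]>lim): break
    return x
E
python3 - <<'E'
from h import *
env.move_gripper(0.0,force=30)
env.move_pose(fp(237,.20),fr(237))
env.movel(fp(237,.145),vel=.12)
o=env.observe();print(o['time_s'],o['position'],o['joint_positions'],o['opening'])
w=env.get_image('wrist');save('w5',w['img'],1.4)
im=env.get_image('side');save('s5',im['img'],4,(215,80,375,220))
t=env.get_image('top');save('t5',t['img'],4,(260,145,450,285))
E
```

```text
15.5417 [ 0.49532562 -0.22075825  0.14526003] [-5.67343902e-01  3.03399098e-01 -2.26638708e-01  1.04069580e+00
  4.47040535e-05 -3.60246480e-02] 1.6410368509865378e-05
```

View pics/w5.png

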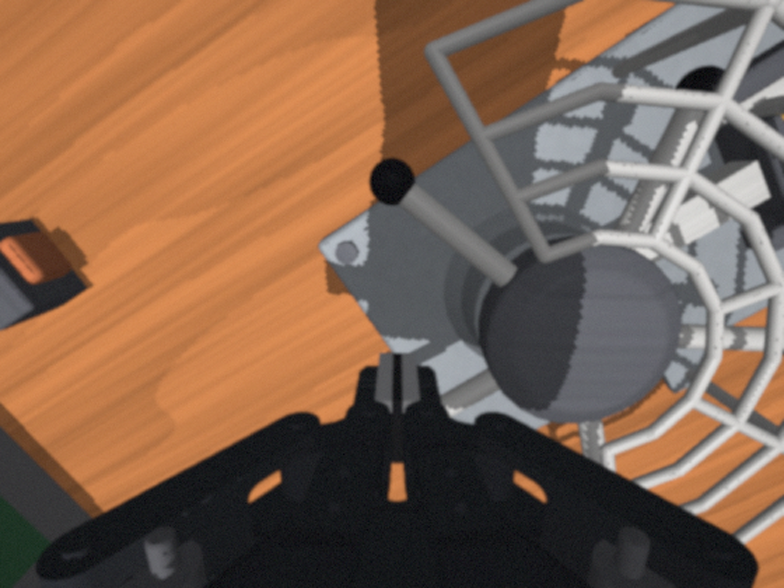

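View pics/t5.png

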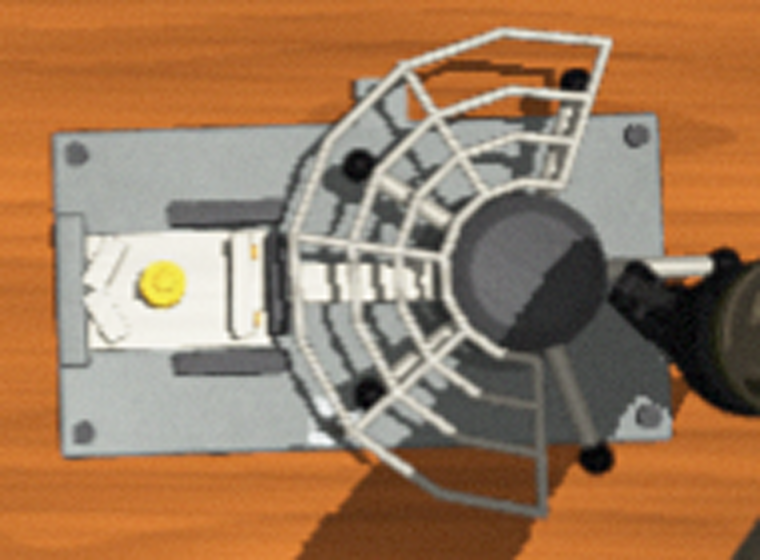

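View pics/s5.png

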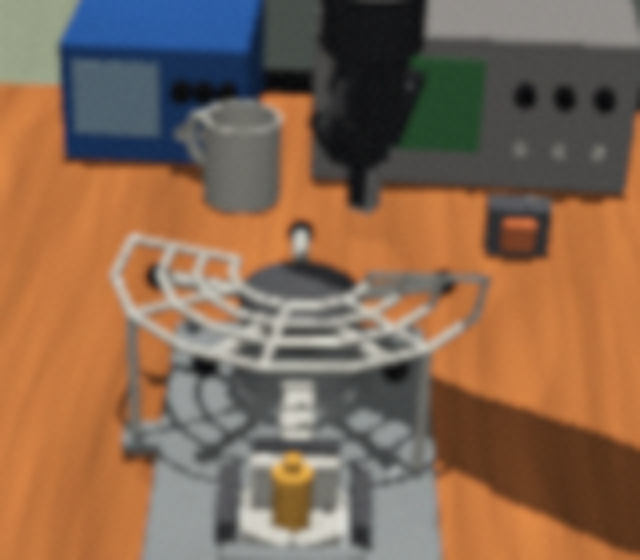

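The fingers hang between the spokes, tip at (365,205) in the enlarged side crop, and the connector stands free on the bed. Next I go down with a force guard and make the first stroke.

```bash
sed -i 's/ZP=.093/ZP=.094/' h.py
python3 - <<'E'
from h import *
print(env.movel(fp(237),vel=.08,stop_force=5))
env.dwell(.1)
B=np.mean([np.array(env.observe()['force']) for _ in range(3)],0);print('base',B,env.observe()['time_s'])
fs=[]
for i in range(4):
    env.dwell(.02);fs.append(env.observe()['force'])
print(np.round(fs,2)); B=np.mean(fs,0); np.save('base.npy',B)
x=push(237,262,5,.04,14,B,lim=14)
print(env.observe()['time_s'],x)
E
```

```text
False
base [0.60563218 0.21967997 0.30649016] 16.575
[[-0.24  0.14 -0.2 ]
 [-0.59 -0.09 -0.33]
 [ 0.35 -0.42 -0.26]
 [ 0.91  0.02 -0.03]]
242.0 stop=False ang=242.12 r=86.0 Ftan=-0.50 standing=-0.50 rad=-0.3 z=0.8
247.0 stop=False ang=246.85 r=86.0 Ftan=-0.29 standing=-0.29 rad=-1.5 z=0.7
252.0 stop=False ang=251.78 r=85.9 Ftan=-0.29 standing=-0.29 rad=0.3 z=-0.4
257.0 stop=False ang=256.80 r=85.9 Ftan=-0.91 standing=-0.91 rad=0.4 z=-0.5
262.0 stop=False ang=260.95 r=85.7 Ftan=5.32 standing=5.32 rad=-0.5 z=4.1
18.35 262
```

Run:
```python
from h import *
B=np.load('base.npy')
x=push(262,318,8,.06,15,B,lim=14)
o=env.observe();print(o['time_s'],x)
im=env.get_image('wrist');save('w6',im['img'],1.2);t=env.get_image('top');save('t6',t['img'],4,(260,145,450,285))
```

```text
270.0 stop=False ang=269.46 r=85.5 Ftan=4.91 standing=4.91 rad=-1.9 z=1.3
278.0 stop=False ang=277.74 r=85.6 Ftan=3.29 standing=3.29 rad=-2.3 z=0.4
286.0 stop=False ang=285.85 r=85.8 Ftan=3.56 standing=3.56 rad=-2.4 z=1.4
294.0 stop=False ang=293.88 r=86.0 Ftan=3.78 standing=3.78 rad=-2.7 z=0.3
302.0 stop=False ang=301.89 r=86.2 Ftan=3.42 standing=3.42 rad=-2.3 z=-0.1
310.0 stop=False ang=309.89 r=86.2 Ftan=4.20 standing=4.20 rad=-1.8 z=0.0
318.0 stop=False ang=317.89 r=86.2 Ftan=3.08 standing=3.08 rad=-2.2 z=0.2
20.8 318
```

View pics/t6.png

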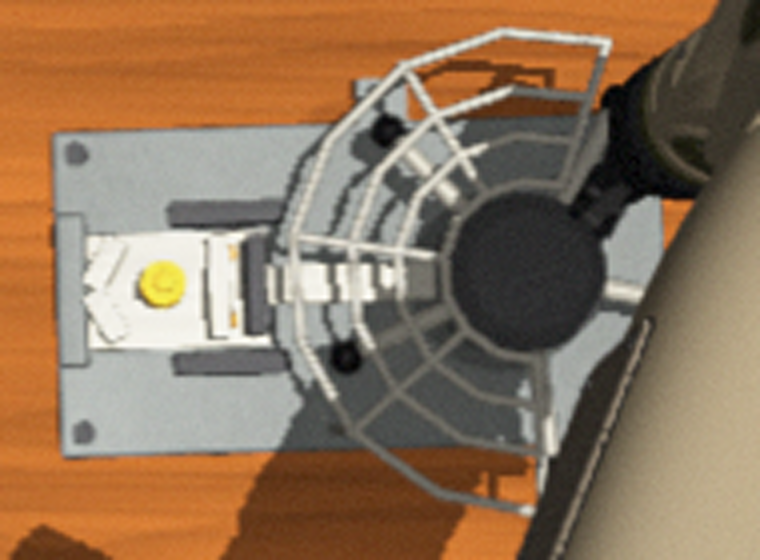

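View pics/w6.png

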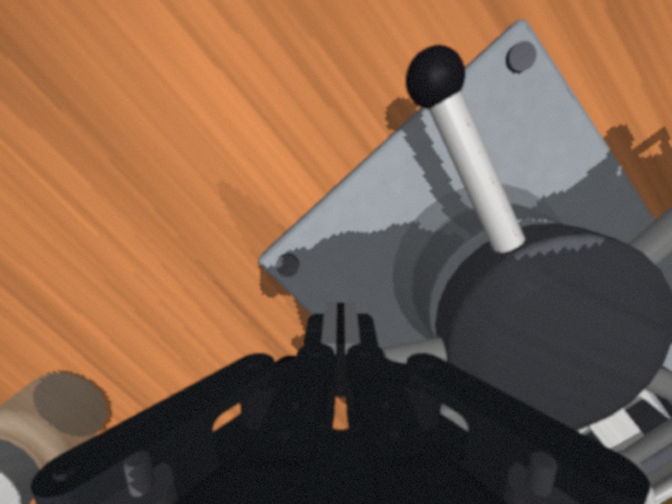

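Stroke 1 worked. The handle turned 58.5° with a standing push of about 3.5 N, and the jaw advanced about 13.5 mm (crop column 230→207), as expected. Next, stroke 2 on the next spoke, now at about 257°.

```bash
cat >> h.py <<'E'
def regrip(a,b,back=7):
    env.movel(fp(a-back),vel=.08,frame=fr(a-back))
    env.movel(fp(a-back,ZU),vel=.15)
    m=(a-back+b)/2
    env.move_pose(fp(m,ZU+.01),fr(m))
    env.move_pose(fp(b,ZU),fr(b))
    s=env.movel(fp(b),vel=.12,stop_force=6)
    env.dwell(.1);fs=[]
    for i in range(5): env.dwell(.02);fs.append(env.observe()['force'])
    B=np.mean(fs,0);np.save('base.npy',B);print('regrip stopped',s,'base',np.round(B,2),env.observe()['time_s']);return B
E
python3 - <<'E'
from h import *
B=regrip(318,224)
x=push(224,242,18,.10,8,B)
x=push(242,254,6,.04,15,B,lim=14)
x=push(254,318,8,.06,15,B,lim=14)
print(env.observe()['time_s'],x)
t=env.get_image('top');save('t7',t['img'],4,(260,145,450,285))
E
```

```text
regrip stopped False base [ 0.6   0.44 -0.09] 23.7917
242.0 stop=False ang=242.00 r=86.0 Ftan=0.93 standing=0.93 rad=0.9 z=-1.0
248.0 stop=False ang=246.82 r=85.6 Ftan=6.19 standing=6.19 rad=0.8 z=2.7
254.0 stop=False ang=253.18 r=85.5 Ftan=4.86 standing=4.86 rad=-0.4 z=1.8
262.0 stop=False ang=261.69 r=85.7 Ftan=4.56 standing=4.56 rad=-1.8 z=1.3
270.0 stop=False ang=269.80 r=85.8 Ftan=3.84 standing=3.84 rad=-1.3 z=1.3
278.0 stop=False ang=277.85 r=85.9 Ftan=3.79 standing=3.79 rad=-1.4 z=0.1
286.0 stop=False ang=285.87 r=86.1 Ftan=4.94 standing=4.94 rad=-1.8 z=0.5
294.0 stop=False ang=293.91 r=86.2 Ftan=4.40 standing=4.40 rad=-0.3 z=0.3
302.0 stop=False ang=301.90 r=86.1 Ftan=4.52 standing=4.52 rad=-1.5 z=0.8
310.0 stop=False ang=309.92 r=86.3 Ftan=5.52 standing=5.52 rad=-2.7 z=0.4
318.0 stop=False ang=317.87 r=86.3 Ftan=5.09 standing=5.09 rad=-1.8 z=0.1
27.8083 318
```

View pics/t7.png

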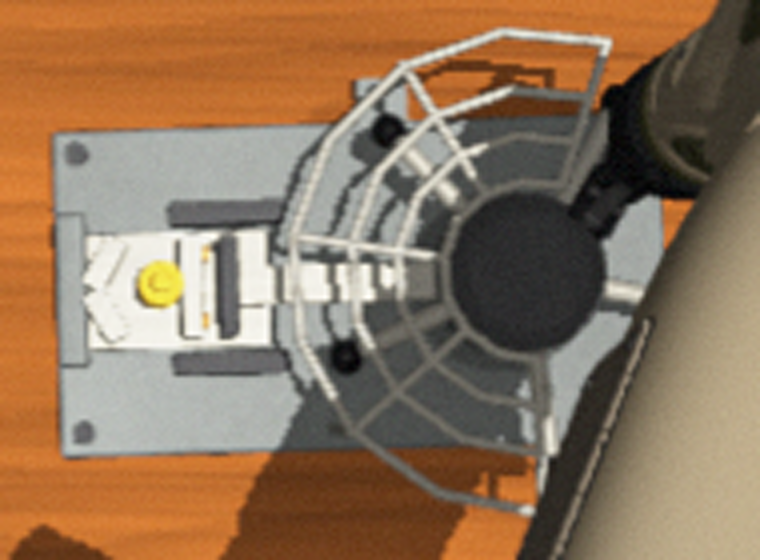

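Stroke 2 was fine: the jaw has advanced 29 mm in total and has just reached the connector, which still stands at crop (160,284). About 17.5 mm (77°) remain. I'll stop stroke 3 early, at about 54°, so contact falls in the middle of stroke 4.

Run:
```python
from h import *
B=regrip(318,224)
x=push(224,242,18,.10,8,B)
x=push(242,254,6,.04,15,B,lim=14)
x=push(254,300,6,.05,13,B,lim=11)
print(env.observe()['time_s'],x)
t=env.get_image('top');save('t8',t['img'],4,(260,145,450,285));s=env.get_image('side');save('s8',s['img'],4,(235,150,335,260))
```

```text
regrip stopped False base [-0.18 -0.13  0.07] 30.75
242.0 stop=False ang=242.02 r=86.0 Ftan=0.49 standing=0.49 rad=0.4 z=-0.4
248.0 stop=False ang=246.78 r=85.6 Ftan=5.94 standing=5.94 rad=-0.3 z=2.8
254.0 stop=False ang=253.07 r=85.5 Ftan=5.15 standing=5.15 rad=-0.7 z=2.3
260.0 stop=False ang=259.38 r=85.5 Ftan=5.07 standing=5.07 rad=-1.6 z=2.4
266.0 stop=False ang=265.58 r=85.7 Ftan=4.23 standing=4.23 rad=-2.0 z=2.4
272.0 stop=False ang=271.67 r=85.7 Ftan=4.40 standing=4.40 rad=-3.3 z=1.5
278.0 stop=False ang=277.73 r=85.9 Ftan=4.92 standing=4.92 rad=-2.0 z=0.8
284.0 stop=False ang=283.78 r=85.9 Ftan=3.43 standing=3.43 rad=-2.1 z=0.6
290.0 stop=False ang=289.80 r=86.2 Ftan=3.99 standing=3.99 rad=-2.1 z=1.1
296.0 stop=False ang=295.77 r=86.1 Ftan=3.97 standing=3.97 rad=-2.5 z=0.8
300.0 stop=False ang=299.71 r=86.1 Ftan=4.22 standing=4.22 rad=-2.8 z=1.3
34.5667 300
```

View pics/t8.png

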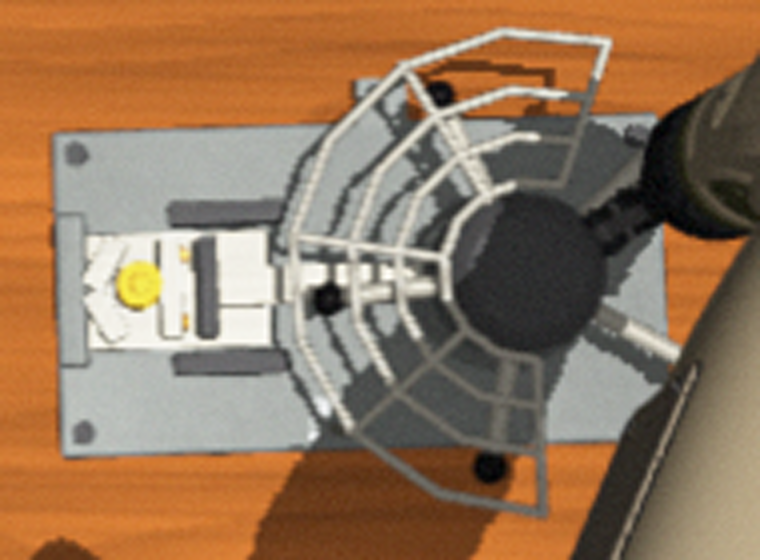

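View pics/s8.png

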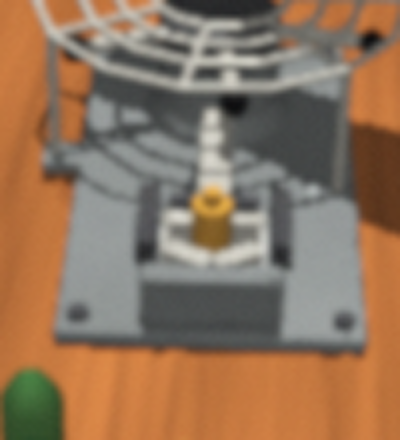

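The connector is upright and in line with the vee, with about 6–7 mm left (≈ 25–29°). Final stroke now: moderate steps first, then 2° steps with force logging.

Run:
```python
from h import *
B=regrip(300,209)
x=push(209,223,14,.08,8,B)
x=push(223,235,6,.04,15,B,lim=14)
x=push(235,247,2,.03,9,B,lim=9,dw=.1)
print(env.observe()['time_s'],x)
t=env.get_image('top');save('t9',t['img'],4,(260,145,450,285))
```

```text
regrip stopped False base [ 0.19  0.13 -0.01] 37.55
223.0 stop=False ang=223.12 r=86.0 Ftan=0.10 standing=0.10 rad=0.4 z=-0.2
229.0 stop=False ang=227.99 r=85.8 Ftan=4.42 standing=4.42 rad=-0.2 z=2.0
235.0 stop=False ang=234.16 r=85.7 Ftan=5.10 standing=5.10 rad=-0.4 z=2.3
237.0 stop=False ang=236.13 r=85.7 Ftan=6.09 standing=5.01 rad=-1.3 z=1.5
239.0 stop=False ang=238.11 r=85.7 Ftan=5.52 standing=5.37 rad=-1.4 z=2.4
241.0 stop=False ang=240.10 r=85.6 Ftan=5.84 standing=6.20 rad=-1.3 z=3.0
243.0 stop=False ang=242.09 r=85.6 Ftan=5.69 standing=6.33 rad=-1.6 z=2.0
245.0 stop=False ang=244.07 r=85.6 Ftan=5.68 standing=5.55 rad=-0.6 z=2.3
247.0 stop=False ang=246.07 r=85.6 Ftan=4.84 standing=5.22 rad=-1.7 z=2.0
40.8083 247
```

View pics/t9.png

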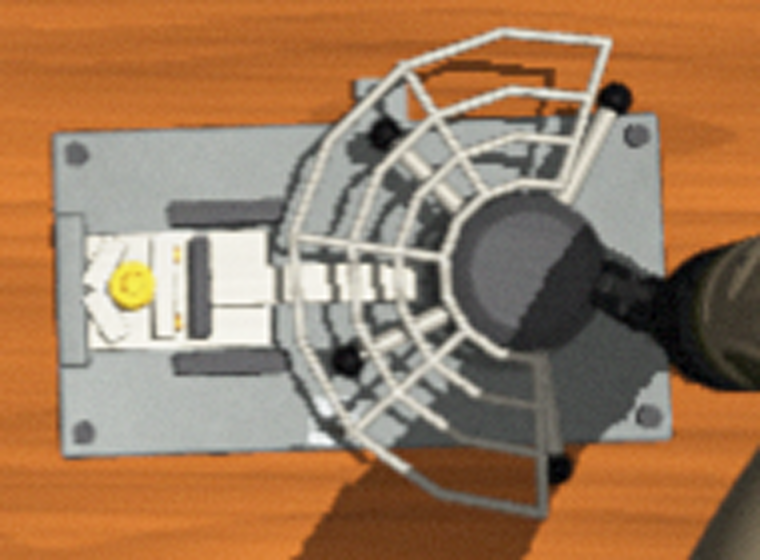

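No grip yet; the standing push is steady at about 5.5 N. I continue in 2° steps with averaged force readings and watch the steady lag as a second indicator.

```bash
cat >> h.py <<'E'
def fine(a,b,step,vel,B,lim,stop=7):
    x=a
    while x<b-1e-6:
        x+=step
        s=env.movel(fp(x),vel=vel,frame=fr(x),stop_force=stop)
        r0=tang(env.observe(),B)[2];fs=[]
        for i in range(6): env.dwell(.03);fs.append(tang(env.observe(),B))
        m=np.mean(fs,0);print(f"{x:.1f} {s} lag={x-m[0]:.2f} ang={m[0]:.2f} F={m[2]:.2f} sd={np.std([f[2] for f in fs]):.2f} F0={r0:.2f} z={m[4]:.1f}")
        if s or m[2]>lim: break
    print(env.observe()['time_s']); return x
E
python3 - <<'E'
from h import *
B=np.load('base.npy')
x=fine(247,261,2,.03,B,6.9)
t=env.get_image('top');save('t10',t['img'],4,(260,145,450,285))
E
```

```text
249.0 False lag=0.93 ang=248.07 F=5.30 sd=0.18 F0=6.26 z=2.8
251.0 False lag=0.94 ang=250.06 F=5.24 sd=0.42 F0=5.31 z=2.5
253.0 False lag=0.96 ang=252.04 F=5.82 sd=0.62 F0=5.58 z=2.6
255.0 False lag=1.05 ang=253.95 F=5.87 sd=0.81 F0=5.89 z=3.2
257.0 False lag=1.15 ang=255.85 F=6.28 sd=0.36 F0=5.41 z=3.2
259.0 False lag=1.27 ang=257.73 F=6.88 sd=0.45 F0=7.16 z=3.5
261.0 False lag=1.38 ang=259.62 F=7.07 sd=0.52 F0=7.34 z=3.9
44.0083
```

View pics/t10.png

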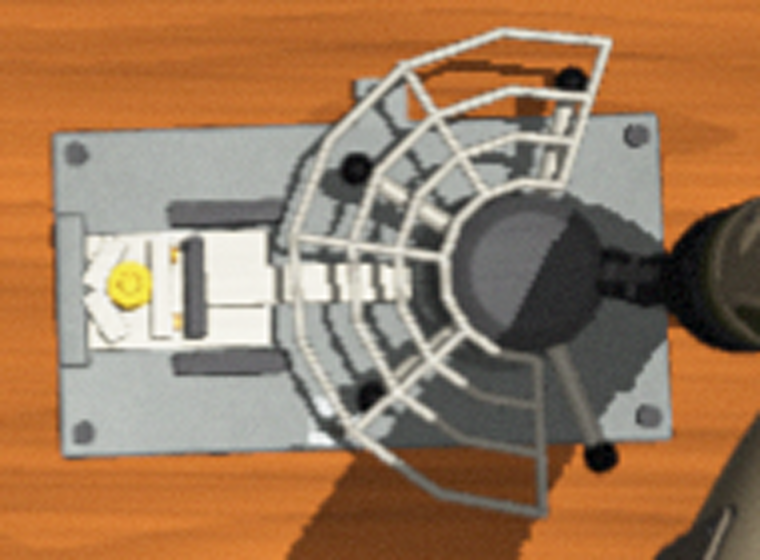

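Grip onset is clear at a finger angle of about 252.7°: lag and force rise together from there. At 259.6° the grip is about 12 N, so I need about 4.5° more for roughly 20 N.

Run:
```python
from h import *
B=np.load('base.npy')
x=fine(261,266,1.25,.02,B,9)
```

```text
262.2 False lag=1.54 ang=260.71 F=8.05 sd=0.48 F0=7.89 z=4.4
263.5 False lag=1.62 ang=261.88 F=8.70 sd=0.26 F0=8.60 z=4.8
264.8 False lag=1.69 ang=263.06 F=8.89 sd=0.49 F0=8.17 z=5.0
266.0 False lag=1.76 ang=264.24 F=9.15 sd=0.53 F0=8.87 z=5.0
45.8583
```

That is 0.20 rad past onset (≈ 20 N), and the push has risen 3.7 N (≈ 24 N). I stop here, back off, lift clear and inspect.

Run:
```python
from h import *
env.movel(fp(256),vel=.05,frame=fr(256))
env.movel(fp(256,.20),vel=.15)
env.movel(np.array([.42,-.30,.26]),vel=.2)
o=env.observe();print(o['time_s'],o['force'])
t=env.get_image('top');save('t11',t['img'],4,(260,145,450,285));s=env.get_image('side');save('s11',s['img'],5,(245,170,335,260))
for d in env.spot_point('connector','top')[:4]: w=atz(t,d['position'],.02);print('top',clinv(w),d['confidence'])
for d in env.spot_point('connector','side')[:4]: w=atz(s,d['position'],.02);print('side',clinv(w),d['confidence'])
```

```text
48.0 [-1.04211341  0.06474323  0.22257047]
top [0.0697118  0.58832563] 0.83
top [-0.0063051   0.22003554] 0.61
top [0.01188881 0.46462909] 0.61
side [0.01445651 0.48381482] 0.86
side [-0.00231055  0.22154253] 0.7
side [0.06357373 0.6062036 ] 0.65
```

View pics/t11.png

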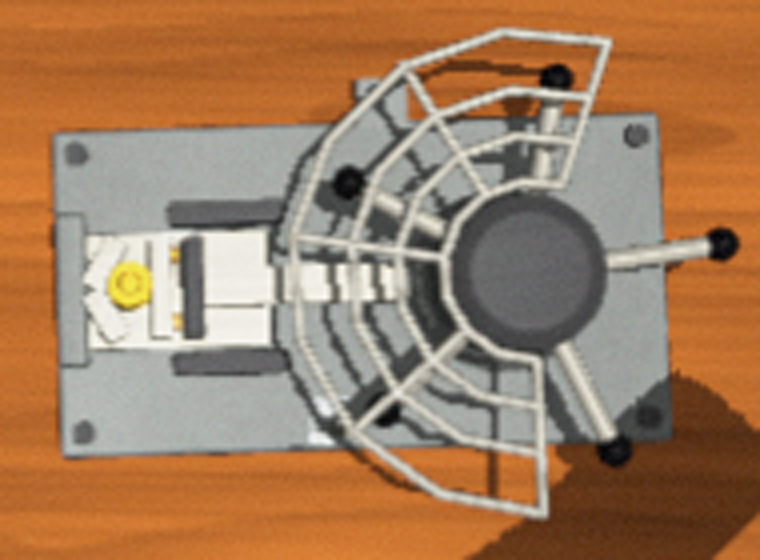

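View pics/s11.png

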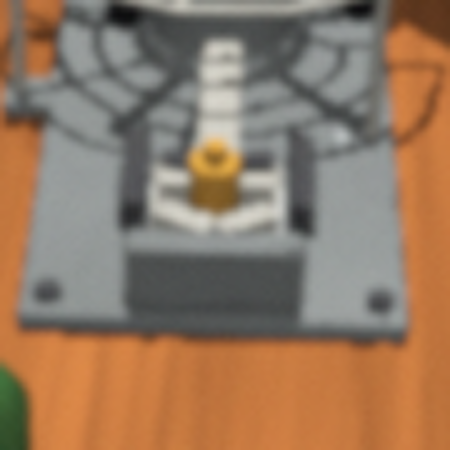

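Run:
```python
from h import *
t=env.get_image('top');C=lambda p:(p[0]/4+260-.4,p[1]/4+145-.4)
hsv=cv2.cvtColor(t['img'],cv2.COLOR_RGB2HSV)[190:240,280:310]
m=(hsv[...,1]>150)&(hsv[...,0]>18)&(hsv[...,0]<35)
ys,xs=np.nonzero(m);print(m.sum(),xs.min()+280,xs.max()+280,ys.min()+190,ys.max()+190)
c=(xs.mean()+280,ys.mean()+190);print(c,'clamp xy',clinv(atz(t,c,.08)))
for p in [(722,243),(615,452),(556,77),(348,183)]:
    a=clinv(atz(t,C(p),.088));print(np.degrees(np.arctan2(a[1],a[0]))%72,np.hypot(*a))
for p in [(151,240),(151,335)]: print('jawface',clinv(atz(t,C(p),.056)))
```

```text
95 287 303 208 221
(np.float64(292.2526315789474), np.float64(215.85263157894735)) clamp xy [-0.00035159  0.22501844]
60.532262180447745 0.11201162663038941
59.920346165247395 0.11367250386299263
60.93347470034662 0.11289290535187624
61.42948650056016 0.11259304962161218
jawface [0.02711766 0.21208239]
jawface [-0.02879901  0.21383417]
```

The connector sits at clamp (-0.4, 225.0) mm against a seat at (0, 225). The jaw face is at y ≈ 213 mm against 212 expected. The handle hasn't sprung back, and the hand is clear. Handing in.

Run:
```python
from h import *
t=env.get_image('top')
for n in ('valve','capacitor'):
    for d in env.spot_point(n,'top')[:1]: print(n,atz(t,d['position'],0))
print(env.observe()['time_s']); env.sign_off()
```

```text
valve [0.61849825 0.24262831 0.        ]
capacitor [0.41444183 0.2732576  0.        ]
48.4
the job is handed in; nothing more can be done
```

The smallest brass connector is standing gripped in the vee, and I handed the job in at 48.4 s of the 72 s allowed. I set it on the bed 20 mm short of the seat and closed the jaw in four strokes on successive spokes. I stopped 0.20 rad after the grip onset, then lifted the hand clear.

**Last checks**
- **Position:** my fit to the top picture puts the connector at clamp x −0.4 mm, y 225.0 mm, and it looks upright in both views. The pointing network read a few mm off (x −2 to −6 mm, y 220 to 222 mm); I trusted the direct fit.
- **Grip:** about 20 N from the handle angle and about 24 N from the rise in push force. There is no direct reading of the jaw force.
- **Handle:** the highest push I read was about 9 N against the 25 N limit. The handle stayed where I left it when the hand came off.
- **Bench:** the valve and capacitor are within 5 mm of where they were first seen, which is about the scatter of the detections.

No checks failed. The only disagreements were the network's position for the connector and the two grip estimates.

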